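# Open the photometer's carton and hold its aperture lever at the third click

## Task

The little photometer is still bedded in its shipping carton: first fold both carton flaps open, up and over to the outside, well past upright so that they stay there. Then push the photometer's ratchet lever from its rest, away from you, until you feel the third click, go no further, and hold it there against its return spring: finish while still holding the lever at the third click. Leave the glassware, bottles and packets in and around the carton standing where they are.

Things in the scene. Friction and masses are not known exactly. Their poses are not given: they have to be found in the camera images.
- carton: open-topped brown cardboard carton, fixed to the bench, 200 (its x) x 172 (its y) x 118 mm high, walls 4 mm. Origin: centre of its underside on the bench; x runs along the flaps' hinges, away from the end nearest the robot; y to its left; z up. Inside lies a fixed photometer with a ratchet lever
- meter (a point): centre of the top of the photometer that is fixed in the carton: grey and white, 145 (x) x 88 mm, top 55 mm above the bench. A black block (cuvette well, 30 x 26 mm) reaches 62 mm at x = 58, y = 24 mm of the carton. Two round black cheeks (22 mm radius, up to 67 mm, raised white ticks for rest and five clicks) at x = 10, y = 0 mm flank the lever
- rim (a point): centre of the carton's mouth, level with the top of its walls, 118 mm above the bench
- flap_left (a joint): angle of the flap on the carton's left (+y) side: 0 closed and level, 1.57 upright, 2.7 folded outside. Starts half open, 0.8 to 1.2. Card 196 x 64 x 3 mm, hinge along x at y = 84, z = 119.5 mm of the carton. Stays where it is left; a 1 to 3 N push at its free edge moves it. At least 75 mm stay open between the two free edges: a finger in there can push an edge up and outward
- flap_right (a joint): the same for the flap on the right (-y) side, hinge at y = -84 mm; grows as it opens to the right outside
- flap_left_edge (a point): middle of the left flap's free edge
- flap_right_edge (a point): middle of the right flap's free edge
- lever_arm: the photometer's ratchet lever: a steel stem 7 x 8 mm with a smooth black cylindrical cross-bar knob (18 mm diameter, 26 mm long along the carton's y) at its end. Origin on its hinge, at x = 10, y = 0 mm, 45 mm above the bench in the carton; z runs along the stem to the knob, whose centre is 55 mm from the hinge
- lever_knob (a point): centre of the lever's knob; at rest at x = -14, y = 0, z = 94.5 mm in the carton (so wholly below the rim); at the third click at x = 26, z = 97.5 mm
- lever (a joint): 0 = rest (stem leans 0.45 rad to the carton's -x), grows as the knob swings to +x; stop at 1.3. Clicks at 0.25, 0.5, 0.75, 1.0, 1.25 (13.7 mm of knob travel apart), ridges half way between. A spring returns it to rest if let go. The push at the knob climbs to about 12 N before a ridge and drops to about 4 N past it; the click is half a step past its ridge
- strip_carton: small white carton 32 x 90 x 22 mm lying in the big carton, left of the photometer; origin under its centre
- small_vial: glass vial with screw cap, 27 mm diameter, 54 mm high, standing in the big carton right of the photometer; origin under its centre
- flask_near: conical glass flask 64 mm diameter, 105 mm high, on the bench at the carton's right; origin under its centre
- flask_back: conical glass flask 64 mm diameter, 105 mm high, on the bench beyond the carton; origin under its centre
- beaker: small plastic beaker, 46 x 51 mm, 58 mm high, on the bench at the carton's left; origin under its centre
- bottle_yellow: small bottle with screw cap, 31 mm diameter, 59 mm high, on the bench to the right; origin under its centre

How it is judged:
On the way, in this order (a step that is already met when the one before it is completed fails the run):
1. both flaps are folded open past upright, the lever still at rest (value of joint each of flap_left, flap_right above 1.75 rad and value of joint lever below 0.12 rad), for 0.2 s.
2. the lever has been brought to its third click and is held there by the fingers (value of joint lever between 0.64 and 0.86 rad and contact force between the fingers and lever_arm above 0.8 N), for 0.2 s.
At the end, for the whole second after the job is handed in: The fingers hold the lever (over 0.8 N) still at its third click, 0.75 within 0.11 rad (between its two ridges), with both flaps open beyond 1.75 rad (all of step 2 and velocity of joint lever between -0.1 and 0.1 rad/s and value of joint each of flap_left, flap_right above 1.75 rad); the arm keeps its last pose, push and grip.
It fails at once if the lever is pushed past the third click (over 0.9 rad) (value of joint lever above 0.9 rad).
It fails at once if the lever is moved while a flap is still not open (value of joint lever above 0.13 rad and value of joint any of flap_left, flap_right below 1.5 rad).
It fails at once if a bystander is shifted more than 40 mm or tipped (distance of any of strip_carton, small_vial, flask_near, flask_back, beaker, bottle_yellow from where it was at the start of the episode above 0.04 m or angle between any of strip_carton, small_vial, flask_near, flask_back, beaker, bottle_yellow's own z axis and vertical above 0.5 rad).
It also fails if it takes over 61 s, if anything falls off the work surface, if the arm or the gripper's body presses on something with over 40 N, if the wrist force passes 120 N, or if a joint passes its speed limit or range.

## Robot

A 6-joint arm with a two-finger parallel gripper is mounted at the origin on a cart in front of the work surface, level with it; the furniture and walls round the work are solid. World frame = base frame: x ahead of the robot, y to its left, z up, the work surface at z = 0. Lengths are in m, angles in rad, forces in N, time in s.
With the tool pointing down it reaches from about 0.425 to 0.95 m from the base axis. Payload 3.5 kg.
Tool frame: the origin (TCP) lies at the very end of the fingers, on their centre line; the grasp point (between the pads) lies ctrl.pinch_z behind it (ctrl.pinch_z is the distance from the TCP to the grasp point, in m); z points along the fingers, y is the line along which they close (so a half turn about z gives the same grasp; the last joint's range is limited). The gripper opens to 85 mm and grips with 20 to 120 N. Pads are 22 mm wide; open, the fingers measure 114 mm over their backs; the gripper's body (76 mm by 85 mm) begins 54 mm behind the grasp point. The pads swing forward as they close: fully open they stand 13 mm farther back than shut.
Start: joints at [-1.444, 0.286, 1.577, -0, 1.279, -0.15], TCP at [0.184, -0.649, 0.231] pointing down, gripper open.
Joint ranges: [-2.77, 2.77], [-0.9, 2.22], [0.21, 2.48], [-1.53, 4.67], [0.24, 2.81], [-2.84, 2.84]. Speed limits (rad/s): [2.79, 2.79, 3.14, 3.14, 3.14, 3.14].

## Interface

Orientations are given as a unit quaternion [x, y, z, w].
In Python, from plant import ctrl gives the robot as it stands.
- The arm moves only by the tool hand_motion, called after ">>>" as name(argument=value, ...) on one line, values as JSON. Schema: {"type":"object","properties":{"plan":{"type":"array","items":{"type":"object","properties":{"d":{"type":"array","items":{"type":"number"},"minItems":3,"maxItems":3},"r":{"type":"array","items":{"type":"number"},"minItems":3,"maxItems":3},"aperture":{"type":"number"}},"additionalProperties":false,"required":["aperture"]},"minItems":1,"maxItems":10},"grip_n":{"type":"number"},"only":{"type":"string"},"quiet":{"type":"boolean"},"lines":{"type":"string"}},"required":["plan"],"additionalProperties":false}. plan is a list of rows, 1 to 10 of them, each an object with the fields d (a list: dx, dy, dz in normalised numbers (1 is 0.75 m)), r (a list: a rotation vector rx, ry, rz in fractions of the full range, 1 being pi rad), aperture (the opening from 0.0 (shut) to 1.0 (fully open)); a field left out counts as zero (the opening has to be given); each row is the pose to reach, as a shift and turn from the pose commanded when the call began, along the tool's axes at that moment; what a row does not reach only later rows make up. A row lasts 1/8 s, in which the tool goes at most 0.0625 m and 0.188 rad, less where a joint would pass 70% of its speed; a pose out of reach is approached as far as the arm can. The fingers move at their own pace and stop on an object; grip_n is the grip in N (left out, the last holds). Time passes only in rows, so rows that do not move let the fingers close. The tool returns the time, the measured TCP pose, the force, the opening and the grip force at its end. only (a regular expression) keeps the lines of the reply that match it, lines (a string "A,B") keeps lines A to B, and quiet returns only ok. No shift or turn number may pass 1 either way. Input that does not fit is refused with a message, and nothing moves.
- ctrl.get_state(): the state, without advancing time (a new reading comes with each control period).
- ctrl.read_camera(name): name is "side" or "top"; returns a dict with "pixels" (384x512x3 uint8, red, green, blue), "camera_matrix" (3x3 intrinsics, pixels), "xyz" and "orientation" of the camera in the world. Camera axes: x right, y down, z forward; pixel columns grow to the right and rows downward; lengths in m; the calibration is good to about 2 mm. A picture is of the moment at which its call begins. There is no depth.
- ctrl.sign_off(): hands the job in; it is judged then, once.
Trained networks look in the newest picture that a camera, given by its name, has taken for a name from the list of things; names that differ only in an ending like _2 or _b are one class to them, and where a whole thing is asked for, a point or a joint stands for the part that bears it (a point fixed in the world has none). Each returns a list of dicts, best first, with "conf" (0 to 1); they miss things now and then, are a little off and sometimes report something else, mostly with a low value. They report only what shows in the picture. A call takes as long as a camera call.
- ctrl.recognise(camera, thing): "position" ([x, y, z] in m, in world coordinates, good to about 4 mm: the middle of the surface that is visible of it).
- ctrl.masks_of(camera, thing): "region" (384x512 bool, what is visible of it).
- ctrl.mark_of(camera, thing): "position" ([x, y, z] in m, in world coordinates, good to about 4 mm: a listed point, or the origin of a listed thing).
The state is a dict: "time": time; "qpos": joint angles; "dq": joint speeds; "joint_efforts": joint torques, N m; "eef_pos": TCP position; "tcp_rot": TCP orientation; "contact_force": force on the tool from outside, world axes, zero at the start; "wrist_torque": the same for the moment, N m; "opening": opening from 0.0 (shut) to 1.0 (fully open); "finger_force": force on a finger pad.
Only numpy, scipy, OpenCV 4.12 (cv2) and the standard library are available. Lean on these libraries where they do the work, as an engineer would, in place of code of your own. Each camera call takes 0.05 s, during which the arm holds its last target. There are 200 camera calls.

## Working session

There is one attempt and no reset: what is moved stays moved. The work goes in short steps, Python scripts to look and compute and a tool call to move; the robot and the scene stay as the last step left them, time stands still between calls to the robot, and variables do not carry over. Pictures are saved under pics/ and viewed, at most 10 in all, crops included, and the job is handed in when it is done.

```bash
mkdir -p pics; ls; python3 - <<'E'
from plant import ctrl
import cv2
for c in ("top","side"):
    r=ctrl.read_camera(c); cv2.imwrite(f"pics/{c}0.png",r["pixels"][:,:,::-1]); print(c,r["xyz"],r["orientation"],r["camera_matrix"])
    for t in ("rim","meter","flap_left_edge","flap_right_edge","lever_knob","carton","flask_near","flask_back","beaker","bottle_yellow","small_vial","strip_carton"):
        print(t,[(m["position"],m["conf"]) for m in ctrl.mark_of(c,t)[:2]])
s=ctrl.get_state(); print(s, ctrl.pinch_z)
E
```

```text
pics
top [ 0.37903629 -0.15685045  0.9395195 ] [-0.69184933  0.71450702 -0.07429556  0.07283121] [[375.27709365   0.         249.59854285]
 [  0.         375.27709365 193.66855989]
 [  0.           0.           1.        ]]
rim [([0.5412, -0.166, 0.1224], 0.69)]
meter [([0.544, -0.1665, 0.0539], 0.9)]
flap_left_edge [([0.5419, -0.1242, 0.1723], 0.97), ([0.5413, -0.166, 0.1214], 0.69)]
flap_right_edge [([0.5445, -0.2062, 0.1688], 0.67), ([0.5374, -0.1686, -0.0011], 0.21)]
lever_knob [([0.5232, -0.1684, 0.0915], 0.38)]
carton [([0.538, -0.1676, -0.0017], 0.71)]
flask_near [([0.5113, -0.344, -0.0017], 0.6), ([0.5248, -0.1694, 0.096], 0.29)]
flask_back [([0.7048, -0.136, -0.0034], 0.87)]
beaker [([0.5494, -0.0032, 0.0028], 0.72)]
bottle_yellow [([0.3872, -0.4521, 0.0029], 0.48)]
small_vial []
strip_carton [([0.5141, -0.1019, 0.0079], 0.51)]
side [0.29049637 0.63818229 0.77784305] [-0.1389219   0.88923783 -0.43031443  0.06918295] [[453.38182868   0.         259.11524448]
 [  0.         453.38182868 190.3221869 ]
 [  0.           0.           1.        ]]
rim [([0.5412, -0.1685, 0.1148], 0
[... 458 characters left out ...]
4395966e+00,  2.86316533e-01,  1.57672197e+00, -3.12789234e-05,
        1.27857648e+00, -1.50001671e-01]), 'dq': array([-1.27540399e-03,  9.27916069e-05, -4.16855391e-04, -7.26486074e-05,
       -9.68394433e-05,  1.80366352e-05]), 'joint_efforts': array([-1.57732018e-03, -4.05959702e+01, -2.92934310e+01, -2.34757927e-04,
        6.16541474e-04, -5.54082135e-06]), 'eef_pos': array([ 0.18450583, -0.6492743 ,  0.23130192]), 'tcp_rot': array([ 9.90434731e-01,  1.37982041e-01, -1.48460570e-05, -1.13399965e-05]), 'contact_force': array([-0.38965702,  0.93118449, -0.0722271 ]), 'wrist_torque': array([-0.00397668, -0.040296  ,  0.02694312]), 'finger_force': 0.0, 'opening': 0.9966023560815391} 0.0187
```

View pics/top0.png

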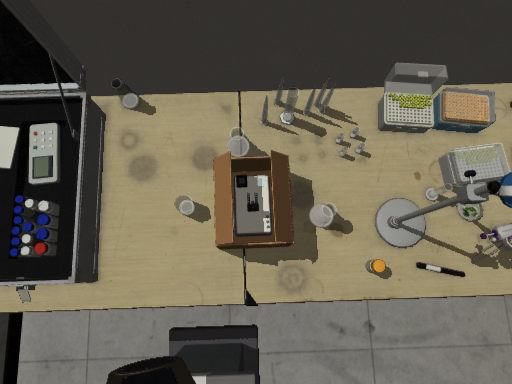

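View pics/side0.png

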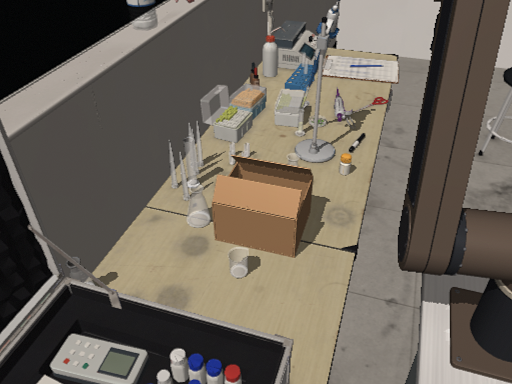

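The top view shows the carton at about cols 217–292, rows 155–247. Both flaps lean inward, and the near flask (322,215) and lamp base (400,220) stand to its right. The side view agrees. Next I'll fit the carton's yaw and position by projecting a model onto the top image.

```bash
cat > h.py <<'E'
from plant import ctrl
import numpy as np, cv2
from scipy.spatial.transform import Rotation as R
def proj(c,P):
    Rc=R.from_quat(c["orientation"]).as_matrix()
    q=(np.asarray(P)-c["xyz"])@Rc@c["camera_matrix"].T
    return q[:,:2]/q[:,2:]
def car(P,o,yaw): return np.asarray(P)@R.from_euler("z",yaw).as_matrix().T+np.r_[o,0]
E
python3 - <<'E'
from h import *
c=ctrl.read_camera("top"); o=[.541,-.167]
img=c["pixels"][:,:,::-1]
ims=[]
for yaw in (0.0,0.04):
    S=6;x0,y0=200,145
    im=cv2.resize(img[y0:y0+110,x0:x0+66*2-20],None,fx=4,fy=4,interpolation=cv2.INTER_CUBIC)[:, :396].copy()
    def poly(P,col):
        p=(proj(c,car(P,o,yaw))-[x0,y0]+.5)*4
        cv2.polylines(im,[p.astype(np.int32)],True,col,1)
    a=.1;b=.086
    poly([[s*a,t*b,.118] for s,t in((1,1),(1,-1),(-1,-1),(-1,1))],(0,255,0))
    for sg,al in((1,.92),(-1,.88)):
        y=sg*(.084-.064*np.cos(al));z=.1195+.064*np.sin(al)
        poly([[.098,y,z],[-.098,y,z]],(255,0,255))
    poly([[s*.0725,t*.044,.055] for s,t in((1,1),(1,-1),(-1,-1),(-1,1))],(255,255,0))
    poly([[-.014,.013,.0945],[-.014,-.013,.0945]],(0,0,255))
    ims.append(im)
cv2.imwrite("pics/fit.png",np.hstack(ims))
E
```

```text
(no output)
```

View pics/fit.png

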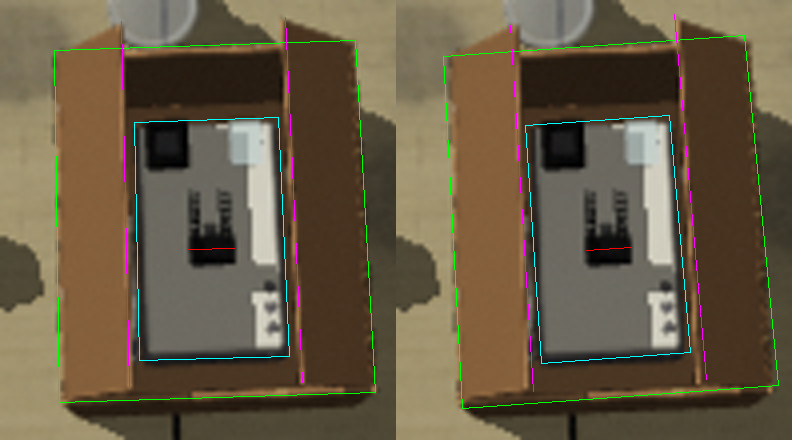

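The yaw is about 0 and the fitted outline matches the picture, with origin ≈ (0.539, -0.167). Now I'll approach above the carton with the gripper shut.

The manual's scale: shifts go in shares of 0.75 m and turns go in shares of pi rad. Converting my numbers, 0.473 m / 0.75 = 0.6307, -0.367 m / 0.75 = -0.4893, -1.294 rad / 3.1416 = -0.4119.

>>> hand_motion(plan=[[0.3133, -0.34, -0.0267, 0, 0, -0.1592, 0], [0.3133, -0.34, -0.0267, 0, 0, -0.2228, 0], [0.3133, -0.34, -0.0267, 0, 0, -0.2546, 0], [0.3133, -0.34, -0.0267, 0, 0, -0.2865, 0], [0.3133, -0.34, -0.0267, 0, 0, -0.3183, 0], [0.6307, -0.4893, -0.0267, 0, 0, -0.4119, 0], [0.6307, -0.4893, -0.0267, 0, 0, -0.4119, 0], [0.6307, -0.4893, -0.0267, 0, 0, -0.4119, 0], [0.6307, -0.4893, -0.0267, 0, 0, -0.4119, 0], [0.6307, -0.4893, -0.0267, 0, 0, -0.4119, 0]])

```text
refused: plan[0]: [0.3133, -0.34, -0.0267, 0, 0, -0.1592, 0] is not of type 'object' (schema: type "object"). Nothing was moved.
```

I used the wrong layout. The manual says a list of objects, one for each row; once more.

>>> hand_motion(plan=[{"d": [0.3133, -0.34, -0.0267], "r": [0, 0, -0.1592], "aperture": 0}, {"d": [0.3133, -0.34, -0.0267], "r": [0, 0, -0.2228], "aperture": 0}, {"d": [0.3133, -0.34, -0.0267], "r": [0, 0, -0.2546], "aperture": 0}, {"d": [0.3133, -0.34, -0.0267], "r": [0, 0, -0.2865], "aperture": 0}, {"d": [0.3133, -0.34, -0.0267], "r": [0, 0, -0.3183], "aperture": 0}, {"d": [0.6307, -0.4893, -0.0267], "r": [0, 0, -0.4119], "aperture": 0}, {"d": [0.6307, -0.4893, -0.0267], "r": [0, 0, -0.4119], "aperture": 0}, {"d": [0.6307, -0.4893, -0.0267], "r": [0, 0, -0.4119], "aperture": 0}, {"d": [0.6307, -0.4893, -0.0267], "r": [0, 0, -0.4119], "aperture": 0}, {"d": [0.6307, -0.4893, -0.0267], "r": [0, 0, -0.4119], "aperture": 0}])

```text
time: 2.6
eef_pos: [0.5407, -0.1649, 0.2517]
tcp_rot: [0.706, 0.708, 0.0, 0.0]
contact_force: [-0.3, -0.5, 0.5]
opening: 0.002
finger_force: 0.0
```

```bash
python3 -c "
from plant import ctrl
s=ctrl.get_state();print(s)"
```

```text
{'time': 2.6, 'qpos': array([-4.75435592e-01,  2.90971852e-02,  1.82931326e+00,  1.06052736e-04,
        1.28239101e+00, -4.77187437e-01]), 'dq': array([ 0.62005283,  0.38092323, -0.38791834, -0.0108188 ,  0.00688427,
        0.62715024]), 'joint_efforts': array([ -1.25972439, -32.17940927, -28.07104111,   0.10335123,
         0.04881643,  -0.30334814]), 'eef_pos': array([ 0.54073267, -0.16486674,  0.25166043]), 'tcp_rot': array([7.06497743e-01, 7.07715183e-01, 1.68768882e-04, 3.61384103e-04]), 'contact_force': array([-0.27429149, -0.50679134,  0.46614817]), 'wrist_torque': array([-0.05009865, -0.04359772, -0.00039782]), 'finger_force': 0.0, 'opening': 0.001660434938401316}
```

To row units: 0.115 m / 0.75 = 0.1533, 0.07 m / 0.75 = 0.0933.

>>> hand_motion(plan=[{"d": [0, 0, 0.0733], "aperture": 0}, {"d": [0, 0, 0.144], "aperture": 0}, {"d": [0.0333, 0, 0.144], "aperture": 0}, {"d": [0.0533, 0, 0.144], "aperture": 0}, {"d": [0.0733, 0, 0.144], "aperture": 0}, {"d": [0.0933, 0, 0.144], "aperture": 0}, {"d": [0.1133, 0, 0.144], "aperture": 0}, {"d": [0.1333, 0, 0.144], "aperture": 0}, {"d": [0.1533, 0, 0.144], "aperture": 0}, {"d": [0.1533, 0, 0.144], "aperture": 0}])

```text
time: 3.85
eef_pos: [0.539, -0.0506, 0.1432]
tcp_rot: [0.707, 0.708, 0.0, -0.0]
contact_force: [0.1, 0.3, -0.1]
opening: 0.003
finger_force: 0.0
```

```bash
python3 - <<'E'
from h import *
for n in("top","side"):
    c=ctrl.read_camera(n); 
    print(n,[ctrl.mark_of(n,t)[:1] for t in("flap_left_edge","flap_right_edge")])
cv2.imwrite("pics/s1.png",cv2.resize(c["pixels"][130:290,150:370,::-1],None,fx=3,fy=3))
E
```

```text
top [[], [{'position': [0.5406, -0.2058, 0.167], 'conf': 0.81}]]
side [[{'position': [0.5403, -0.0292, 0.1478], 'conf': 0.56}], [{'position': [0.5355, -0.2085, 0.1661], 'conf': 0.53}]]
```

View pics/s1.png

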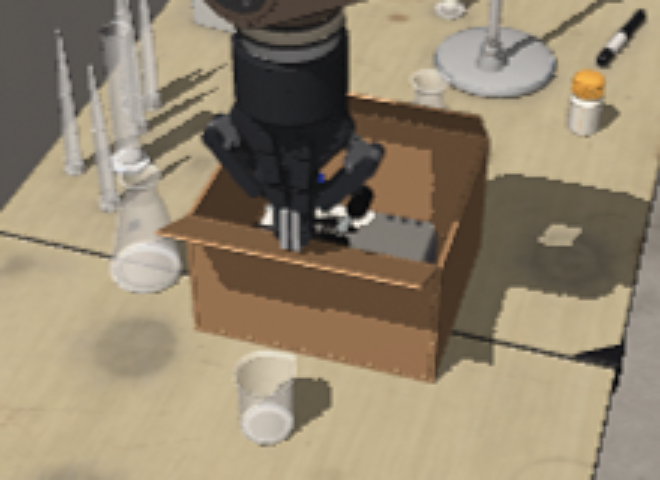

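The left flap lies folded outside, its edge at about (300,260) in the crop, roughly 2.65 rad. The right one is next.

To row units: -0.232 m / 0.75 = -0.3093, -0.215 m / 0.75 = -0.2867.

>>> hand_motion(plan=[{"d": [-0.08, 0, 0], "aperture": 0}, {"d": [-0.1533, 0, 0], "aperture": 0}, {"d": [-0.1867, 0, 0], "aperture": 0}, {"d": [-0.2067, 0, 0], "aperture": 0}, {"d": [-0.2267, 0, 0], "aperture": 0}, {"d": [-0.2467, 0, 0], "aperture": 0}, {"d": [-0.2667, 0, 0], "aperture": 0}, {"d": [-0.2867, 0, 0], "aperture": 0}, {"d": [-0.3093, 0, 0], "aperture": 0}, {"d": [-0.3093, 0, 0], "aperture": 0}])

```text
time: 5.4
eef_pos: [0.5391, -0.2855, 0.1432]
tcp_rot: [0.708, 0.707, -0.0, 0.0]
contact_force: [-0.8, 0.1, -0.2]
opening: 0.0
finger_force: 0.0
```

>>> hand_motion(plan=[{"d": [-0.24, 0, -0.04], "aperture": 0}, {"d": [0.0667, 0, -0.08], "aperture": 1}, {"d": [0.1547, 0, -0.08], "aperture": 1}, {"d": [0.1547, 0, -0.08], "aperture": 1}])

```text
time: 5.9
eef_pos: [0.539, -0.1668, 0.2037]
tcp_rot: [0.708, 0.707, 0.0, 0.0]
contact_force: [1.0, -0.3, -0.3]
opening: 0.635
finger_force: 0.0
```

```bash
python3 - <<'E'
from h import *
for n in("top","side"):
    c=ctrl.read_camera(n); 
    print(n,[ctrl.mark_of(n,t)[:1] for t in("flap_left_edge","flap_right_edge","lever_knob")])
cv2.imwrite("pics/s2.png",cv2.resize(c["pixels"][130:290,150:370,::-1],None,fx=3,fy=3))
E
```

```text
top [[], [{'position': [0.5427, -0.3079, 0.147], 'conf': 0.83}], []]
side [[{'position': [0.5392, -0.0321, 0.1485], 'conf': 0.68}], [{'position': [0.5378, -0.3091, 0.145], 'conf': 0.58}], [{'position': [0.5281, -0.1647, 0.0964], 'conf': 0.64}]]
```

View pics/s2.png

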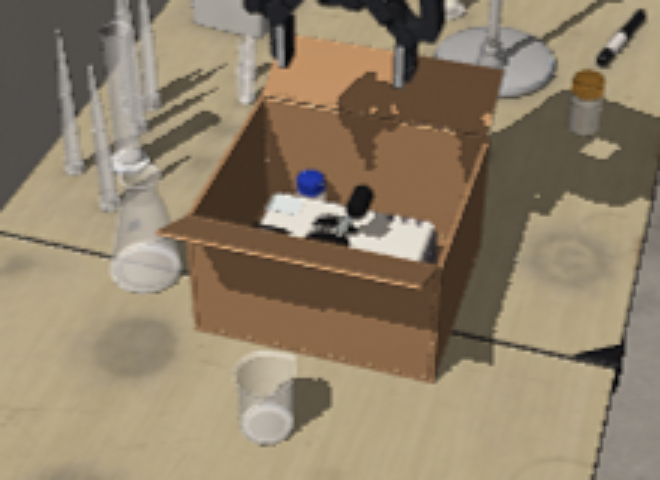

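Both flaps are folded out to about 2.7 rad, and the knob sits near (358,200) in the crop, still at rest. I'll pinch the knob across x with the tips only about 8 mm below its centre, so they clear the leaning stem.

To row units: 0.117 m / 0.75 = 0.156, -0.014 m / 0.75 = -0.0187.

>>> hand_motion(plan=[{"d": [0, -0.0187, 0], "aperture": 1}, {"d": [0, -0.0187, 0.04], "aperture": 1}, {"d": [0, -0.0187, 0.08], "aperture": 1}, {"d": [0, -0.0187, 0.12], "aperture": 1}, {"d": [0, -0.0187, 0.156], "aperture": 1}, {"d": [0, -0.0187, 0.156], "aperture": 1}])

```text
time: 7.05
eef_pos: [0.5225, -0.1676, 0.0837]
tcp_rot: [0.708, 0.707, -0.001, -0.003]
contact_force: [0.1, -0.6, 0.4]
opening: 0.998
finger_force: 0.0
```

>>> hand_motion(plan=[{"aperture": 0}, {"aperture": 0}, {"aperture": 0}, {"aperture": 0}, {"aperture": 0}, {"aperture": 0}, {"aperture": 0}], grip_n=30)

```text
time: 7.92
eef_pos: [0.5255, -0.1682, 0.0872]
tcp_rot: [0.707, 0.707, -0.0, 0.0]
contact_force: [-2.4, 0.2, 5.2]
opening: 0.194
finger_force: 30.3
```

```bash
python3 - <<'E'
from h import *
for n in("top","side"):
    c=ctrl.read_camera(n); print(n,[ctrl.mark_of(n,t)[:1] for t in("lever_knob",)])
cv2.imwrite("pics/s3.png",cv2.resize(c["pixels"][150:250,200:330,::-1],None,fx=5,fy=5))
E
```

```text
top [[]]
side [[{'position': [0.5258, -0.1686, 0.094], 'conf': 0.41}]]
```

View pics/s3.png

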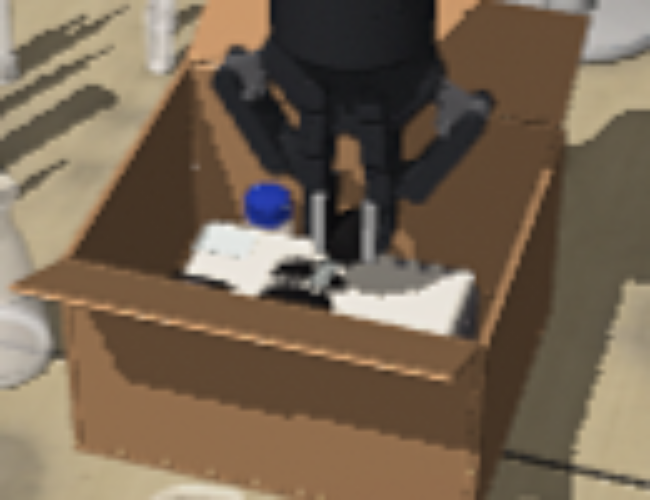

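The pads hold the knob between about (320,225) and (370,225) in the crop, lever at rest. I'll follow the knob's arc to the second click and check the forces.

To row units: 0.013 m / 0.75 = 0.0173, 0.0097 m / 0.75 = 0.0129.

>>> hand_motion(plan=[{"d": [0, 0.0043, -0.0019], "aperture": 0}, {"d": [0, 0.0084, -0.0035], "aperture": 0}, {"d": [0, 0.0129, -0.0048], "aperture": 0}, {"d": [0, 0.0173, -0.0059], "aperture": 0}, {"d": [0, 0.0173, -0.0059], "aperture": 0}])

```text
time: 8.75
eef_pos: [0.5348, -0.1679, 0.0896]
tcp_rot: [0.707, 0.707, -0.003, -0.004]
contact_force: [-6.5, -1.5, 2.6]
opening: 0.194
finger_force: 31.1
```

>>> hand_motion(plan=[{"d": [0, 0.0045, -0.0008], "aperture": 0}, {"d": [0, 0.0091, -0.0013], "aperture": 0}])

```text
time: 9.0
eef_pos: [0.5397, -0.1677, 0.0905]
tcp_rot: [0.706, 0.708, -0.005, -0.006]
contact_force: [-14.4, -2.4, 4.8]
opening: 0.198
finger_force: 31.3
```

>>> hand_motion(plan=[{"d": [0, 0.0045, 0], "aperture": 0}, {"d": [0, 0.0092, 0], "aperture": 0}, {"d": [0, 0.0092, 0], "aperture": 0}, {"d": [0, 0.0092, 0], "aperture": 0}])

```text
time: 9.5
eef_pos: [0.5491, -0.1677, 0.0903]
tcp_rot: [0.707, 0.707, -0.002, -0.003]
contact_force: [-5.5, -1.1, 1.2]
opening: 0.198
finger_force: 31.8
```

To row units: 0.0135 m / 0.75 = 0.018, 0.0101 m / 0.75 = 0.0135.

>>> hand_motion(plan=[{"d": [0, 0.0045, 0.0004], "aperture": 0}, {"d": [0, 0.0091, 0.0011], "aperture": 0}, {"d": [0, 0.0135, 0.002], "aperture": 0}, {"d": [0, 0.018, 0.0032], "aperture": 0}, {"d": [0, 0.018, 0.0032], "aperture": 0}, {"d": [0, 0.018, 0.0032], "aperture": 0}])

```text
time: 10.25
eef_pos: [0.5625, -0.1676, 0.0878]
tcp_rot: [0.707, 0.707, -0.002, -0.003]
contact_force: [-5.8, -0.7, 1.3]
opening: 0.196
finger_force: 32.5
```

```bash
python3 - <<'E'
from h import *
for n in("top","side"):
    c=ctrl.read_camera(n); print(n,[ctrl.mark_of(n,t)[:1] for t in("lever_knob","flap_left_edge","flap_right_edge")])
cv2.imwrite("pics/s4.png",cv2.resize(c["pixels"][150:250,200:330,::-1],None,fx=5,fy=5))
s=ctrl.get_state();print(s["eef_pos"],s["contact_force"])
E
```

```text
top [[], [{'position': [0.5403, -0.0265, 0.1509], 'conf': 0.61}], [{'position': [0.5428, -0.3069, 0.1439], 'conf': 0.85}]]
side [[{'position': [0.5627, -0.1688, 0.0993], 'conf': 0.53}], [{'position': [0.5391, -0.0297, 0.1474], 'conf': 0.79}], []]
[ 0.56251688 -0.16758863  0.08779056] [-5.84287738 -0.31905909  1.89940856]
```

View pics/s4.png

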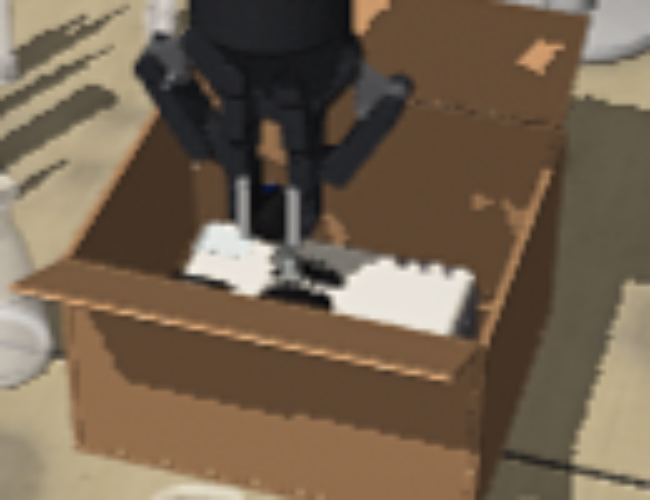

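Lever angle is about 0.69 by travel, just short of the click centre. The side view shows the knob still gripped and the flaps out. I'll nudge 2.5 mm further to centre it.

To row units: 0.0028 m / 0.75 = 0.0037, 0.0013 m / 0.75 = 0.0017.

>>> hand_motion(plan=[{"d": [0, 0.0017, 0.0007], "aperture": 0}, {"d": [0, 0.0037, 0.0013], "aperture": 0}, {"d": [0, 0.0037, 0.0013], "aperture": 0}, {"d": [0, 0.0037, 0.0013], "aperture": 0}, {"d": [0, 0.0037, 0.0013], "aperture": 0}])

```text
time: 11.28
eef_pos: [0.5647, -0.1676, 0.0869]
tcp_rot: [0.707, 0.708, -0.003, -0.004]
contact_force: [-8.0, -0.8, 3.8]
opening: 0.196
finger_force: 32.9
```

```bash
python3 - <<'E'
from h import *
for i in range(3):
    ctrl.read_camera("side"); print([m["position"] for m in ctrl.mark_of("side","lever_knob")[:1]])
s=ctrl.get_state();print(s["eef_pos"],s["contact_force"],s["finger_force"])
E
```

```text
[[0.5691, -0.1687, 0.099]]
[[0.5657, -0.1671, 0.0997]]
[[0.5651, -0.1669, 0.0988]]
[ 0.56474616 -0.16756921  0.0868962 ] [-7.75078517 -0.52776692  3.79250025] 32.9073965549469
```

```bash
python3 -c "
from plant import ctrl
print(ctrl.sign_off())"
```

```text
the job is handed in; nothing more can be done
None
```

I folded both carton flaps outside to about 2.7 rad and handed the job in with the gripper holding the lever at the third click, about 0.73 rad estimated from its travel; the sign-off returned no verdict.

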